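# Pinch open the wax case and put the crescent away

## Robot

A 6-joint arm with a two-finger parallel gripper is mounted at the origin on the work surface. World frame = base frame: x ahead of the robot, y to its left, z up, the work surface at z = 0. Lengths are in m, angles in rad, forces in N, time in s.
With the tool pointing down it reaches from about 0.3 to 0.775 m from the base axis. Payload 14.6 kg.
Tool frame: the origin (TCP) lies midway between the tips of the shut fingers; the grasp point (between the pads) lies 19 mm behind it (ctrl.pinch_z is the distance from the TCP to the grasp point, in m); z points along the fingers, y is the line along which they close (so a half turn about z gives the same grasp; the last joint's range is limited). The gripper opens to 94 mm and grips with 3 to 60 N. Pads are 16 mm wide; open, the fingers measure 119 mm over their backs; the gripper's body (75 mm by 177 mm) begins 78 mm behind the grasp point.
Start: joints at [1.221, 0.3, 1.521, -0, 1.321, -0.067], TCP at [0.153, 0.528, 0.205] pointing down, gripper open.
Joint ranges: [-3.03, 3.03], [-0.79, 2.21], [0.23, 2.52], [-1.04, 4.18], [0, 3.07], [-2.55, 2.55]. Speed limits (rad/s): [2.22, 2.22, 2.57, 3.14, 3.14, 3.14].

## Interface

Orientations are given as [roll, pitch, yaw] about the fixed x, y, z axes, in that order (R = Rz(yaw) Ry(pitch) Rx(roll)).
In Python, from station import ctrl gives the robot as it stands.
- The arm moves only by the tool jog_arm, never from a script. Its argument "motion" is a list of rows, each a list of 7 numbers: the shift along the tool's x, y, z in m, then the turn, a rotation vector about the tool's x, y, z in rad, then the opening, from -1 (shut) to 1 (fully open). In form: [[tx, ty, tz, rx, ry, rz, gripper], ...]. A call has 1 to 5 rows; each row shifts and turns the commanded pose from where the row before left it, along the tool's axes as they then stand; what a row does not reach is not made up. A row lasts 1/10 s, in which the tool goes at most 50 mm and 8.59 degrees, less where a joint would pass 70% of its speed; a pose out of reach is approached as far as the arm can. A call is refused whole if a number of a shift passes 0.05 or a number of a turn 0.15, either way. A call with a gripper value outside its range is refused whole. The fingers move at their own pace and stop on an object; "squeeze" is the grip in N (left out, the last holds). Time passes only in rows, so rows that do not move let the fingers close. It gives the time, the measured TCP pose, the force, the opening and the grip force at its end, in the units of the state.
- ctrl.get_obs(): the state, without advancing time (a new reading comes with each control period).
- ctrl.camera(name): name is "side" or "top" or "wrist"; returns the picture (480x640x3 uint8, red, green, blue); there is no depth.
- ctrl.camera_model(name): a dict with "intrinsics" (3x3 intrinsics, pixels), "k1" (the pictures are not rectified: a ray, as slopes to the right and down, at radius r is drawn at 1 + k1 r^2 times it, then the intrinsics apply), "rvec" (rotation vector, rad) and "tvec" (3), from world to camera coordinates, as OpenCV has them. Camera axes: x right, y down, z forward; pixel columns grow to the right and rows downward; lengths in m; the calibration is good to about 2 mm. A picture is of the moment at which its call begins: read the wrist's pose just before it. camera_model takes no time and is no camera call; for the wrist camera it gives the pose at the moment of the call.
- ctrl.hand_in(): hands the job in; it is judged then, once.
The state is a dict: "time_s": time; "qpos": joint angles; "joint_vel": joint speeds; "tau": joint torques, N m; "ee_pos": TCP position; "eef_rot": TCP orientation; "force": force on the tool from outside, world axes, zero at the start; "moment": the same for the moment, N m; "grip_width": finger opening in m; "grip_force": force on a finger pad.
Only numpy, scipy, OpenCV 4.12 (cv2) and the standard library are available. Lean on these libraries where they do the work, as an engineer would, in place of code of your own. Each camera call takes 0.05 s, during which the arm holds its last target. There are 200 camera calls.

## Task

Put the blue wax crescent away in its case: pinch the two red buttons of the clasp together so that the lid springs up, then tip the lid right back until it rests fully open by itself. Lay the crescent gently, flat on the floor of the case (do not let it fall), leave the lid open, and do not disturb the pliers, tweezers or jar.

Things in the scene. Friction and masses are not known exactly. Their poses are not given: they have to be found in the camera images.
- case: teal case fixed to the bench, 140 mm (its x) by 160 mm (its y), walls 5 mm thick, 50 mm high; cork-lined floor 6 mm above the bench. Origin: centre of its underside; z up. Clasp on its -x side; the lid's hinge runs along its +x top edge (x = +70 mm, 50 mm above the bench). Two thin lifter pins in the corners at the hinge (x = 54 mm, y = -66 and 66 mm) push the freed lid up.
- clasp (a point): midway between the two red buttons, 38 mm above the bench, at x = -95 mm, y = 0 of the case, axes as the case's. The buttons stand either side along the case's y, outer faces 52 mm apart, each 24 mm long (x) and 20 mm high (28 to 48 mm above the bench); they move straight in towards each other. A black block 20 mm wide, 34 mm high stands between them; outside them the bench is free.
- button_l (a joint): travel of the red button on the case's +y side, m: 0 out, 0.0055 fully in; spring 4 N at the start, 9 N fully in. Its half of the catch lets go at about 0.0035; both must be in at once. It springs back when released.
- button_r (a joint): the same for the red button on the case's -y side
- lid (a joint): angle of the cream lid (6 mm thick, 120 g), rad: 0 shut, 1.9 fully open, leaning back on its stop beyond the hinge. Freed, it springs up to about 1.05 and stays there; pushed past upright (1.57) it falls back to 1.9 and stays.
- lid_tip (a point): middle of the front end bar of the steel catch frame (36 mm wide) on the lid's front, the lid's farthest point from the hinge axis (183 mm). Shut, the frame lies above and between the buttons, its top 56 mm above the bench; it springs up when both are in, may press on the gripper lightly and follows it up as it leaves.
- tray (a point): point on the floor of the case near its middle (6 mm above the bench, case x = -8 mm, y = 0): a good place for the thick middle of the crescent
- wax: blue carved wax crescent lying flat, 12 mm thick, 25 g, 61 mm from horn to horn along its y, 16 mm wide (along its x) in its thick middle, tapering to the horns. Origin under the thick middle, at its underside; z up; its hollow side faces +x, the horns reaching to about x = +25 mm. Fragile. It is best taken across the thick middle, fingers closing along its x.
- pliers: bystander: pliers with red handles lying flat, about 150 mm along its x; origin near the pivot on the underside
- tweezers: bystander: black tweezers lying flat, 130 mm along its x; origin at the middle of the underside
- jar: bystander: amber glass jar, 44 mm across and 55 mm high; origin at the centre of its underside
Mind the look-alikes: they are no part of the job. There is more than one size of the wax; the job needs the largest.

How it is judged:
By the outcome, as a careful person would: the job done as asked, in the order asked, and still so for the second after the job is handed in, with the robot touching nothing.
It also fails if it takes over 67 s, if anything falls off the work surface, if the arm or the gripper's body presses on something with over 40 N, if the wrist force passes 120 N, or if a joint passes its speed limit or range.

## Working session

There is one attempt and no reset: what is moved stays moved. The work goes in short steps, Python scripts to look and compute and a tool call to move; the robot and the scene stay as the last step left them, time stands still between calls to the robot, and variables do not carry over. Pictures are saved under pics/ and viewed, at most 10 in all, crops included, and the job is handed in when it is done.

Besides the shell and the picture viewer there is one more tool, called by a JSON object that holds its "fn" and its "kwargs". jog_arm: Moves the arm, as the interface text tells. Its arguments: {"type":"object","properties":{"motion":{"type":"array"},"squeeze":{"type":"number"}},"required":["motion"]}

```bash
mkdir -p pics; ls; cat > h.py <<'E'
import numpy as np, cv2
from station import ctrl
def snap(n,f):
    m=ctrl.camera_model(n); im=ctrl.camera(n); cv2.imwrite(f'pics/{f}.png',im[:,:,::-1]); np.save(f'pics/{f}.npy',np.r_[np.ravel(m["intrinsics"]),m["k1"],np.ravel(m["rvec"]),np.ravel(m["tvec"])]); return im
def ray(f,u,v):
    a=np.load(f'pics/{f}.npy');K=a[:9].reshape(3,3);k1=a[9];R=cv2.Rodrigues(a[10:13])[0];t=a[13:]
    p=cv2.undistortPoints(np.array([[[u,v]]],float),K,np.array([k1,0,0,0,0]))[0,0]
    d=R.T@np.r_[p,1]; return -R.T@t,d/np.linalg.norm(d)
def atz(f,u,v,z):
    c,d=ray(f,u,v); return c+d*(z-c[2])/d[2]
def tri(*obs):
    A=0;b=0
    for o in obs:
        c,d=ray(*o);P=np.eye(3)-np.outer(d,d);A=A+P;b=b+P@c
    return np.linalg.solve(A,b)
def proj(f,X):
    a=np.load(f'pics/{f}.npy');return cv2.projectPoints(np.array(X,float).reshape(-1,3),a[10:13],a[13:],a[:9].reshape(3,3),np.array([a[9],0,0,0,0]))[0].reshape(-1,2)
E
python3 - <<'E'
from h import *
np.set_printoptions(precision=3,suppress=True)
print(ctrl.get_obs())
for n in("top","side"):
    snap(n,n+'0'); print(n,ray(n+'0',320,240))
E
```

```text
pics
{'time_s': 0.0, 'qpos': array([ 1.221,  0.3  ,  1.522,  0.   ,  1.321, -0.067]), 'joint_vel': array([-0.002, -0.001, -0.   , -0.   , -0.001, -0.001]), 'tau': array([ -0.001, -53.18 , -35.273,   0.071,   0.024,  -0.   ]), 'ee_pos': array([0.153, 0.528, 0.205]), 'eef_rot': array([-3.14 , -0.   ,  2.859]), 'force': array([-0.071, -0.113, -0.762]), 'moment': array([-0.052, -0.012, -0.016]), 'grip_force': 0.0, 'grip_width': 0.0939699578201978}
top (array([0.517, 0.122, 0.936]), array([ 0.053,  0.01 , -0.999]))
side (array([0.318, 0.914, 0.597]), array([ 0.245, -0.798, -0.551]))
```

View pics/top0.png

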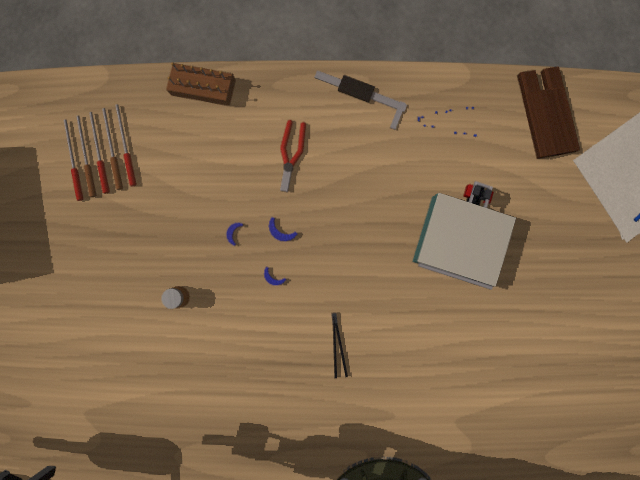

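View pics/side0.png

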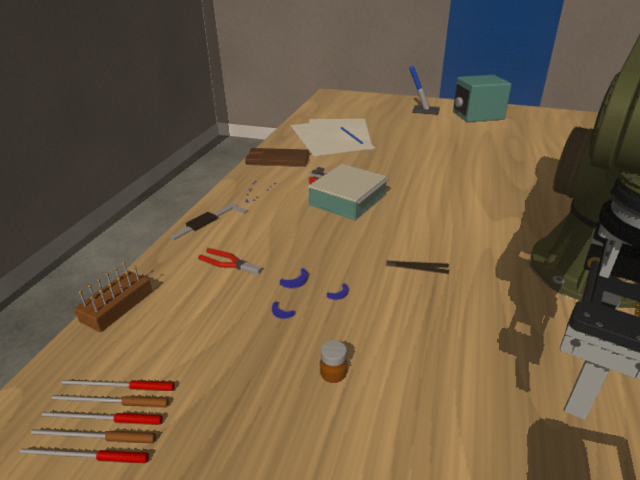

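Top view: the case is at (465,240), with the red clasp at (483,193) on its far side. Crescent candidates are A (283,231), which looks largest, B (236,234) and C (275,277). Other blue things are scraps near (440,115) and a pen at (638,216). Pliers are at (290,155), tweezers at (340,345) and the jar at (173,298).

```bash
python3 - <<'E'
from h import *
np.set_printoptions(precision=4,suppress=True)
im=cv2.imread('pics/top0.png')
c1=cv2.resize(im[205:295,215:315],None,fx=5,fy=5,interpolation=cv2.INTER_CUBIC)[:450]
c2=cv2.resize(im[170:295,405:525],None,fx=3.6,fy=3.6,interpolation=cv2.INTER_CUBIC)
W=np.zeros((450,c1.shape[1],3),np.uint8);W[:c1.shape[0]]=c1
c2=cv2.resize(im[175:300,410:510+16],(290*1,313)); 
cv2.imwrite('pics/crop0.png',np.hstack([W,np.vstack([c2,np.zeros((137,290,3),np.uint8)])]))
for n in('top0','side0'):
    I=cv2.imread(f'pics/{n}.png').astype(int);b,g,r=I[...,0],I[...,1],I[...,2]
    m=((b>90)&(b>r+50)&(b>g+50)).astype(np.uint8)
    k,l,s,ce=cv2.connectedComponentsWithStats(m)
    for i in range(1,k):
        if s[i,4]>40:
            ys,xs=np.where(l==i);P=np.array([atz(n,x,y,.012)[:2] for x,y in zip(xs,ys)])
            q=cv2.minAreaRect(P.astype(np.float32)*1000)
            print(n,s[i],ce[i],'rect mm',q,'mean',P.mean(0))
for u,v in((434,194),(516,216),(495,287),(415,264)): print(atz('top0',u,v,.053))
print('clasp',atz('top0',483,193,.05))
E
```

```text
top0 [270 218  27  23 200] [279.54 232.45] rect mm ((582.9010009765625, 211.8299560546875), (58.83135223388672, 30.355510711669922), 57.21518325805664) mean [0.5813 0.2129]
top0 [227 223  15  22 107] [231.5421 231.9626] rect mm ((581.3065795898438, 308.51495361328125), (22.267498016357422, 43.96221160888672), 71.33080291748047) mean [0.5818 0.3102]
top0 [265 268  20  17 115] [271.9478 278.5913] rect mm ((489.9295959472656, 226.68203735351562), (44.03668975830078, 21.9569091796875), 57.655029296875) mean [0.4886 0.2273]
side0 [410  66  11  23  92] [415.1413  76.9891] rect mm ((551.5364990234375, -1439.052001953125), (20.568490982055664, 417.2378845214844), 12.748151779174805) mean [ 0.5495 -1.4286]
side0 [280 269  27  19 205] [294.478  280.3512] rect mm ((582.77880859375, 216.13516235351562), (64.48228454589844, 37.665008544921875), 58.13856887817383) mean [0.5854 0.2204]
side0 [327 284  20  15 122] [338.1721 293.2295] rect mm ((490.78643798828125, 231.638427734375), (49.288909912109375, 25.458919525146484), 58.90807342529297) mean [0.4916 0.235 ]
side0 [273 302  21  16 152] [280.9211 312.0132] rect mm ((581.213623046875, 313.1871643066406), (27.313081741333008, 47.185089111328125), 70.7981185913086) mean [0.5786 0.3154]
[ 0.6547 -0.0886  0.053 ]
[ 0.6136 -0.2509  0.053 ]
[ 0.4756 -0.2075  0.053 ]
[ 0.5194 -0.0511  0.053 ]
clasp [ 0.6583 -0.1864  0.05  ]
```

View pics/crop0.png

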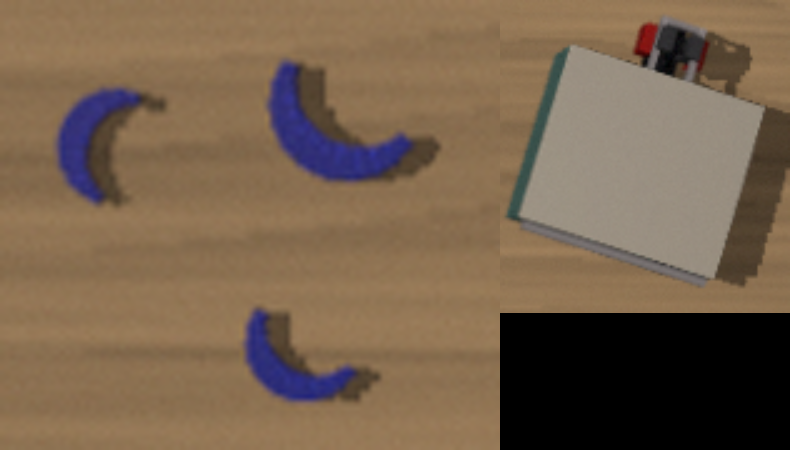

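The largest crescent is A, centred at (280,232): about 59 mm against 44 mm for both B and C. The crop confirms it. The case is at about (0.566,-0.150) with yaw about 164.5°. The clasp should be near (0.657,-0.177), which is in reach. I'll go above the clasp and look closely.

{"fn": "jog_arm", "kwargs": {"motion": [[-0.038,-0.03,0,0,0,0,1],[-0.038,-0.03,0,0,0,0,1],[-0.038,-0.03,0,0,0,0,1],[-0.038,-0.03,0,0,0,0,1],[-0.038,-0.03,0,0,0,0,1]], "squeeze": 20}}

```text
time_s: 0.6
ee_pos: [0.2946, 0.3293, 0.2053]
eef_rot: [-3.141, -0.0, 2.859]
force: [1.6, -0.3, 0.1]
grip_width: 0.0939
grip_force: 0.0
```

{"fn": "jog_arm", "kwargs": {"motion": [[-0.038,-0.03,0,0,0,0,1],[-0.038,-0.03,0,0,0,0,1],[-0.038,-0.03,0,0,0,0,1],[-0.038,-0.03,0,0,0,0,1],[-0.038,-0.03,0,0,0,0,1]]}}

```text
time_s: 1.1
ee_pos: [0.4354, 0.1321, 0.2055]
eef_rot: [3.142, 0.0, 2.859]
force: [0.6, 1.1, 0.3]
grip_width: 0.094
grip_force: 0.0
```

{"fn": "jog_arm", "kwargs": {"motion": [[-0.038,-0.03,0,0,0,0,1],[-0.038,-0.03,0,0,0,0,1],[-0.038,-0.03,0,0,0,0,1],[-0.038,-0.03,0,0,0,0,1],[0,0,0,0,0,0,1]]}}

```text
time_s: 1.6
ee_pos: [0.5487, -0.0276, 0.2043]
eef_rot: [-3.141, -0.001, 2.855]
force: [-0.2, 0.8, -0.6]
grip_width: 0.094
grip_force: 0.0
```

{"fn": "jog_arm", "kwargs": {"motion": [[-0.038,-0.03,0,0,0,0,1],[-0.038,-0.03,0,0,0,0,1],[-0.038,-0.03,0,0,0,0,1],[0,0,0,0,0,0,1],[0,0,0,0,0,0,1]]}}

```text
time_s: 2.1
ee_pos: [0.6312, -0.1418, 0.2043]
eef_rot: [3.141, -0.002, 2.858]
force: [-1.1, -0.5, -0.3]
grip_width: 0.0939
grip_force: 0.0
```

```bash
python3 - <<'E'
from h import *
np.set_printoptions(precision=4,suppress=True)
o=ctrl.get_obs();print(o['ee_pos'],o['eef_rot'],o['qpos'])
snap('wrist','w1'); print(ray('w1',320,240)); snap('top','top1')
E
```

```text
[ 0.6312 -0.1418  0.2043] [ 3.1414 -0.0019  2.8579] [-0.2777  0.5225  1.2132  0.0002  1.4077 -1.5648]
(array([ 0.5615, -0.1205,  0.3843]), array([ 0.2609, -0.08  , -0.962 ]))
```

View pics/w1.png

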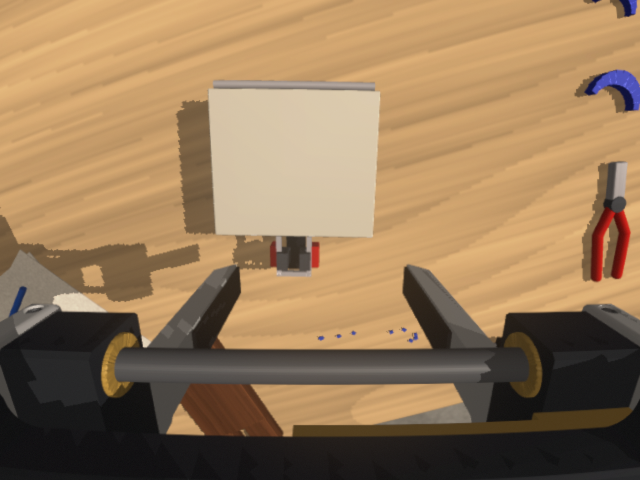

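Wrist view: lid corners are at (209,88), (379,92), (373,236) and (216,234). The red buttons' outer edges are at u≈270 and 320, v 240–268, with the frame end bar at about (294,272).

```bash
python3 - <<'E'
from h import *
np.set_printoptions(precision=4,suppress=True)
I=cv2.imread('pics/w1.png').astype(int);b,g,r=I[...,0],I[...,1],I[...,2]
m=(r>110)&(g<60)&(b<60); m[:, :200]=0;m[:,400:]=0
ys,xs=np.where(m);L=xs<295
for s in(L,~L):
    if s.any():
        print('red',xs[s].min(),xs[s].max(),ys[s].min(),ys[s].max())
        for f in (xs[s].min(),xs[s].max()):
            print(atz('w1',f,(ys[s].min()+ys[s].max())/2,.048))
C=[atz('w1',u,v,.055) for u,v in((209,88),(379,92),(373,236),(216,234))]
print(np.array(C)); 
for i in range(4): d=C[(i+1)%4]-C[i]; print(np.linalg.norm(d),np.degrees(np.arctan2(d[1],d[0])))
print('tip',atz('w1',294,273,.056))
# corner front right (516,216) top / wrist (216,234)? ; front-left (434,194) / (373,236)
print('tri',tri(('top0',434.5,194),('w1',374,236)),tri(('top0',516,216),('w1',215,234)))
E
```

```text
red 270 275 246 265
[ 0.6542 -0.204   0.048 ]
[ 0.6557 -0.199   0.048 ]
red 312 317 243 266
[ 0.6656 -0.1611  0.048 ]
[ 0.6671 -0.156   0.048 ]
[[ 0.4817 -0.2056  0.055 ]
 [ 0.5297 -0.0557  0.055 ]
 [ 0.6618 -0.0948  0.055 ]
 [ 0.6149 -0.2482  0.055 ]]
0.15737899857360488 72.2399563107446
0.13784199655238277 -16.506887070739072
0.16037554798588904 -107.00879599091185
0.1399117748087111 162.2529934970786
tip [ 0.6774 -0.184   0.056 ]
tri [ 0.6589 -0.0919  0.0519] [ 0.6108 -0.2398  0.0791]
```

{"fn": "jog_arm", "kwargs": {"motion": [[-0.039,-0.028,0,0,0,0.01,1],[0,0,0.045,0,0,0,1],[0,0,0.045,0,0,0,1],[0,0,0.045,0,0,0,1],[0,0,0.02,0,0,0,1]]}}

```text
time_s: 2.7
ee_pos: [0.6592, -0.1776, 0.0466]
eef_rot: [3.141, -0.005, 2.85]
force: [0.5, -0.4, 0.6]
grip_width: 0.0939
grip_force: 0.0
```

{"fn": "jog_arm", "kwargs": {"motion": [[0,0,0.02,0,0,0,1],[0,0,0.008,0,0,0,1],[0,0,0,0,0,0,1],[0,0,0,0,0,0,1]]}}

```text
time_s: 3.1
ee_pos: [0.6617, -0.1793, 0.024]
eef_rot: [-3.142, 0.002, 2.849]
force: [-0.0, -0.2, -0.4]
grip_width: 0.0941
grip_force: 0.0
```

```bash
python3 - <<'E'
from h import *
np.set_printoptions(precision=4,suppress=True)
o=ctrl.get_obs();print(o['ee_pos'],o['eef_rot'],o['force'])
snap('wrist','w2')
E
```

```text
[ 0.6617 -0.1793  0.024 ] [-3.1415  0.0017  2.8493] [-0.0384 -0.2168 -0.4203]
```

View pics/w2.png

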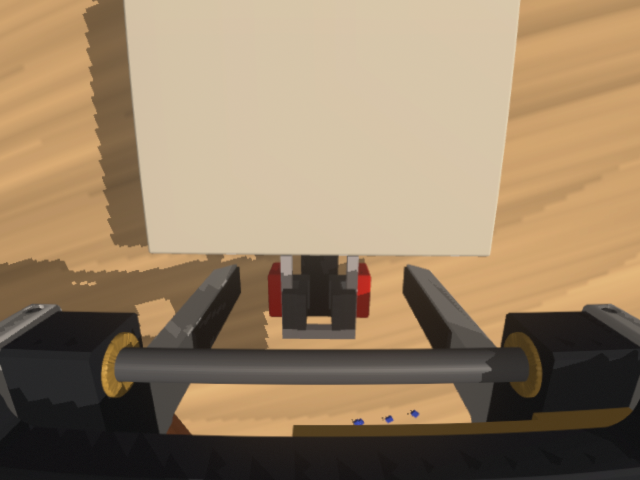

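The buttons (u 270 and 370) are centred between the fingers (240 and 403). Pinching now.

{"fn": "jog_arm", "kwargs": {"motion": [[0,0,0.004,0,0,0,-1],[0,0,0,0,0,0,-1],[0,0,0,0,0,0,-1],[0,0,0,0,0,0,-1],[0,0,0,0,0,0,-1]], "squeeze": 25}}

```text
time_s: 3.65
ee_pos: [0.6612, -0.1797, 0.0186]
eef_rot: [3.142, 0.0, 2.849]
force: [0.2, -0.4, -0.2]
grip_width: 0.0575
grip_force: 0.0
```

{"fn": "jog_arm", "kwargs": {"motion": [[0,0,0,0,0,0,-1],[0,0,0,0,0,0,-1],[0,0,0,0,0,0,-1]]}}

```text
time_s: 3.95
ee_pos: [0.6609, -0.1803, 0.0185]
eef_rot: [-3.141, -0.0, 2.848]
force: [-0.7, -3.6, -0.6]
grip_width: 0.0405
grip_force: 25.0
```

The width is 40.5 mm, so both buttons are fully in. I'll open and rise straight up.

{"fn": "jog_arm", "kwargs": {"motion": [[0,0,0,0,0,0,-1],[0,0,0,0,0,0,1],[0,0,0,0,0,0,1],[0,0,0,0,0,0,1],[0,0,0,0,0,0,1]]}}

```text
time_s: 4.45
ee_pos: [0.6612, -0.1794, 0.0185]
eef_rot: [3.141, 0.0, 2.849]
force: [-0.6, -0.4, 0.4]
grip_width: 0.0695
grip_force: 0.0
```

{"fn": "jog_arm", "kwargs": {"motion": [[0,0,-0.03,0,0,0,1],[0,0,-0.03,0,0,0,1],[0,0,-0.04,0,0,0,1],[0,0,-0.04,0,0,0,1],[0,0,-0.025,0,0,0,1]]}}

```text
time_s: 4.95
ee_pos: [0.6617, -0.1795, 0.187]
eef_rot: [3.141, 0.003, 2.849]
force: [0.1, 0.4, -0.4]
grip_width: 0.094
grip_force: 0.0
```

{"fn": "jog_arm", "kwargs": {"motion": [[-0.02,0,0,0,0,0,-1],[0,0,0,0,0,0,-1],[0,0,0,0,0,0,-1],[0,0,0,0,0,0,-1],[0,0,0,0,0,0,-1]]}}

```text
time_s: 5.45
ee_pos: [0.6799, -0.1852, 0.1831]
eef_rot: [3.142, -0.001, 2.849]
force: [0.5, 0.4, 0.5]
grip_width: 0.0576
grip_force: 0.0
```

```bash
python3 - <<'E'
from h import *
a=snap('side','side3'); b=snap('wrist','w3'); o=ctrl.get_obs();print(o['ee_pos'],o['time_s'],o['force'])
c=a[100:250,250:450]
cv2.imwrite('pics/c3.png',np.hstack([cv2.resize(c,(400,300))[:,:,::-1],cv2.resize(b,(400,300))[:,:,::-1]]))
E
```

```text
[ 0.68006363 -0.18528429  0.18337692] 5.55 [ 0.0356807   0.28275723 -0.41194279]
```

View pics/c3.png

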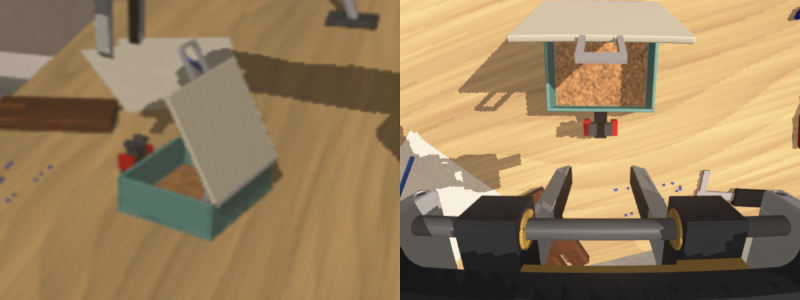

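The lid is up at about 1.05 rad, and the wrist view shows the cork floor. I'll push the lid tip back with shut fingers.

{"fn": "jog_arm", "kwargs": {"motion": [[0.015,0,0.015,0,0,0,-1],[0.02,0,0,0,0,0,-1],[0.02,0,0,0,0,0,-1],[0.02,0,0,0,0,0,-1],[0.015,0,0,0,0,0,-1]]}}

```text
time_s: 6.05
ee_pos: [0.5931, -0.159, 0.1686]
eef_rot: [3.142, 0.0, 2.849]
force: [0.3, -0.1, 1.5]
grip_width: 0.0094
grip_force: 0.3
```

{"fn": "jog_arm", "kwargs": {"motion": [[0.015,0,0,0,0,0,-1],[0.015,0,0,0,0,0,-1],[0.015,0,0,0,0,0,-1],[0.015,0,0,0,0,0,-1],[0.015,0,0,0,0,0,-1]]}}

```text
time_s: 6.55
ee_pos: [0.5216, -0.1375, 0.1686]
eef_rot: [-3.142, 0.0, 2.849]
force: [1.1, 0.8, 0.1]
grip_width: 0.0003
grip_force: 0.1
```

{"fn": "jog_arm", "kwargs": {"motion": [[0.01,0,0,0,0,0,-1],[0.01,0,0,0,0,0,-1],[0.006,0,0,0,0,0,-1],[0,0,0,0,0,0,-1],[0,0,0,0,0,0,-1]]}}

```text
time_s: 7.05
ee_pos: [0.4977, -0.1304, 0.1685]
eef_rot: [-3.142, 0.0, 2.849]
force: [-0.0, -0.2, 0.3]
grip_width: 0.0001
grip_force: 0.0
```

```bash
python3 - <<'E'
from h import *
a=snap('side','side4'); b=snap('top','top4'); o=ctrl.get_obs();print(o['ee_pos'],o['time_s'],o['force'])
cv2.imwrite('pics/c4.png',np.hstack([cv2.resize(a[60:250,230:483],(400,300))[:,:,::-1],cv2.resize(b[150:330,380:620],(400,300))[:,:,::-1]]))
E
```

```text
[ 0.49769719 -0.13036937  0.16838859] 7.15 [-0.13500476  0.52405118  0.8123601 ]
```

View pics/c4.png

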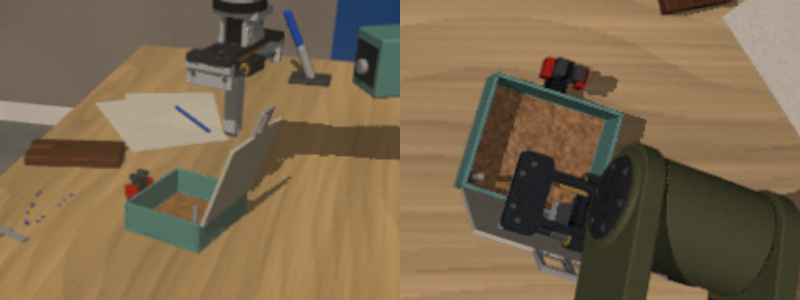

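The lid is leaning back past the hinge and staying there by itself, with no force on the tool. Next I'll move over the large crescent, at about (0.577,0.219), and turn so the fingers close along its x.

{"fn": "jog_arm", "kwargs": {"motion": [[-0.01,0,-0.035,0,0,0,-1],[0.003,0.045,0,0,0,0,-1],[0.003,0.045,0,0,0,0,-1],[0.003,0.045,0,0,0,0,-1],[0.003,0.045,0,0,0,0,-1]]}}

```text
time_s: 7.65
ee_pos: [0.5479, 0.0443, 0.2034]
eef_rot: [-3.142, 0.0, 2.848]
force: [0.6, -1.1, -0.4]
grip_width: 0.0003
grip_force: 0.0
```

{"fn": "jog_arm", "kwargs": {"motion": [[0.006,0.045,0,0,0,0,-1],[0.006,0.045,0,0,0,0,-1],[0.006,0.045,0,0,0,0,-1],[0.006,0.042,0,0,0,0,-1],[0,0,0,0,0,0.15,0.1]]}}

```text
time_s: 8.15
ee_pos: [0.5755, 0.2235, 0.2026]
eef_rot: [-3.142, -0.001, 2.702]
force: [0.3, -1.1, -0.4]
grip_width: 0.0055
grip_force: 0.0
```

{"fn": "jog_arm", "kwargs": {"motion": [[0,0,0,0,0,0.15,0.1],[0,0,0,0,0,0.15,0.1],[0,0,0,0,0,0.15,0.1],[0,0,0,0,0,0.15,0.1],[0,0,0,0,0,0.15,0.1]]}}

```text
time_s: 8.65
ee_pos: [0.5757, 0.2191, 0.2031]
eef_rot: [-3.141, -0.0, 1.943]
force: [0.3, 0.6, 0.5]
grip_width: 0.0451
grip_force: 0.0
```

{"fn": "jog_arm", "kwargs": {"motion": [[0,0,0,0,0,0.15,0.1],[0,0,0,0,0,0.15,0.1],[0,0,0,0,0,0.15,0.1],[0,0,0,0,0,0.15,0.1],[0,0,0,0,0,0.15,0.1]]}}

```text
time_s: 9.15
ee_pos: [0.5758, 0.2191, 0.2031]
eef_rot: [-3.141, 0.0, 1.193]
force: [-0.0, -0.6, 0.4]
grip_width: 0.0516
grip_force: 0.0
```

{"fn": "jog_arm", "kwargs": {"motion": [[0,0,0,0,0,0.15,0.1],[0,0,0,0,0,0.04,0.1],[0,0,0,0,0,0,0.1],[0,0,0,0,0,0,0.1]]}}

```text
time_s: 9.55
ee_pos: [0.5757, 0.2191, 0.2032]
eef_rot: [-3.141, 0.0, 1.01]
force: [-0.5, -0.1, 1.0]
grip_width: 0.0515
grip_force: 0.0
```

```bash
python3 - <<'E'
from h import *
np.set_printoptions(precision=4,suppress=True)
o=ctrl.get_obs();print(o['ee_pos'],o['eef_rot'],o['qpos'])
snap('wrist','w5')
E
```

```text
[0.5757 0.2191 0.2032] [-3.1414  0.0002  1.0104] [ 0.3042  0.4501  1.3213 -0.      1.3704  0.8645]
```

View pics/w5.png

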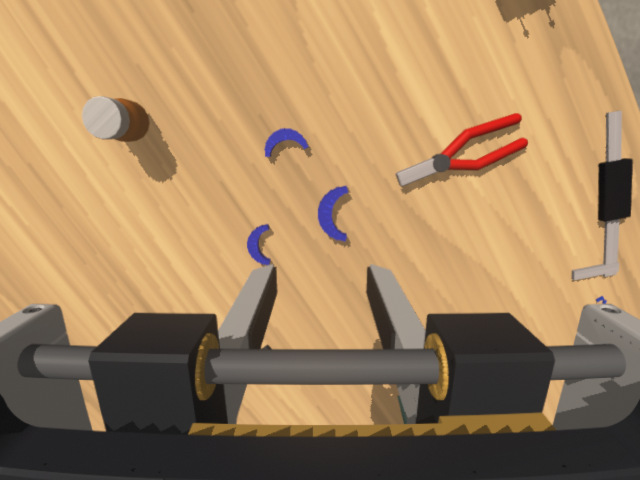

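The wrist view shows the largest crescent at about (333,213), with horns at (347,188) and (348,241) and the thick middle at about (327,214). The small ones are at (287,141) and (260,244). The fingers already close across its width.

```bash
cat > wax.py <<'E'
from h import *
np.set_printoptions(precision=4,suppress=True)
def wax(n,near,z=.012):
    I=cv2.imread(f'pics/{n}.png').astype(int);b,g,r=I[...,0],I[...,1],I[...,2]
    m=((b>70)&(b>r+35)&(b>g+35)).astype(np.uint8)
    k,l,s,ce=cv2.connectedComponentsWithStats(m)
    i=min((i for i in range(1,k) if s[i,4]>60),key=lambda i:np.hypot(*(ce[i]-near)))
    ys,xs=np.where(l==i);P=np.array([atz(n,x,y,z)[:2] for x,y in zip(xs,ys)])
    q=cv2.minAreaRect(P.astype(np.float32)*1000);bx=cv2.boxPoints(q);e=max((bx[1]-bx[0],bx[2]-bx[1]),key=np.linalg.norm)
    e/=np.linalg.norm(e);x=np.array([e[1],-e[0]]);c=np.array(q[0])/1000
    if (P.mean(0)-c)@x>0:x=-x          # mass lies toward the thick side
    d=(P-c)@x; t=(P-c)@e; mid=abs(t)<.006
    lo,hi=d[mid].min(),d[mid].max()
    print(n,ce[i],'size',q[1],'hollow deg',np.degrees(np.arctan2(x[1],x[0])),'width',hi-lo,'thick mid',c+x*(lo+hi)/2)
    return ce[i],c+x*(lo+hi)/2
if __name__=='__main__':
    a=wax('w5',(333,213));b=wax('top0',(280,232));c=wax('side0',(294,280))
    print('tri',tri(('w5',*a[0]),('top0',*b[0]),('side0',*c[0])))
E
python3 wax.py
```

```text
w5 [330.4104 212.8494] size (62.10360336303711, 31.807619094848633) hollow deg -33.3821 width 0.014914168504154971 thick mid [0.5807 0.2178]
top0 [279.5   232.473] size (59.94740295410156, 30.656421661376953) hollow deg -32.14862 width 0.014009888401431941 thick mid [0.5762 0.2165]
side0 [294.73   280.5485] size (66.44573974609375, 38.63036346435547) hollow deg -33.235905 width 0.024261935036457134 thick mid [0.5774 0.2205]
tri [0.585  0.2139 0.0062]
```

{"fn": "jog_arm", "kwargs": {"motion": [[0,0.004,0.045,0,0,0.015,0.1],[0,0,0.045,0,0,0,0.1],[0,0,0.045,0,0,0,0.1],[0,0,0.03,0,0,0,0.1],[0,0,0,0,0,0,0.1]], "squeeze": 6}}

```text
time_s: 10.1
ee_pos: [0.5768, 0.2162, 0.0343]
eef_rot: [-3.137, 0.005, 0.995]
force: [-0.5, -0.3, 0.8]
grip_width: 0.0517
grip_force: 0.0
```

```bash
python3 - <<'E'
from wax import *
print(ctrl.get_obs()['ee_pos']); im=snap('wrist','w6'); wax('w6',(330,250))
I=im[150:330,200:440]; cv2.imwrite('pics/c6.png',I[:,:,::-1])
E
```

```text
[0.5768 0.2162 0.0343]
w6 [334.2422 260.0897] size (63.707645416259766, 32.7078742980957) hollow deg -32.524742 width 0.016028333738279783 thick mid [0.5808 0.2178]
```

View pics/c6.png

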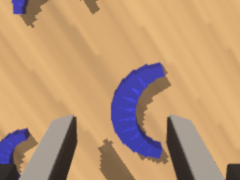

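The crescent is central between the pads. The thick middle is at (0.581,0.218), so I'll correct by a few mm, go down and grip gently.

{"fn": "jog_arm", "kwargs": {"motion": [[0.003,0.002,0.012,0,0,0,0.1],[0,0,0.012,0,0,0,0.1],[0,0,0.004,0,0,0,0.1],[0,0,0,0,0,0,0.1],[0,0,0,0,0,0,0.1]]}}

```text
time_s: 10.65
ee_pos: [0.5824, 0.2184, 0.0109]
eef_rot: [3.141, -0.0, 0.994]
force: [0.1, -0.1, -0.6]
grip_width: 0.0517
grip_force: 0.0
```

{"fn": "jog_arm", "kwargs": {"motion": [[0,0,0,0,0,0,-0.3],[0,0,0,0,0,0,-0.5],[0,0,0,0,0,0,-0.6],[0,0,0,0,0,0,-0.75],[0,0,0,0,0,0,-1]]}}

```text
time_s: 11.15
ee_pos: [0.5823, 0.2183, 0.0105]
eef_rot: [3.142, -0.0, 0.994]
force: [-0.4, 0.4, 0.3]
grip_width: 0.0158
grip_force: 6.2
```

{"fn": "jog_arm", "kwargs": {"motion": [[0,0,0,0,0,0,-1],[0,0,0,0,0,0,-1],[0,0,0,0,0,0,-1]]}}

```text
time_s: 11.45
ee_pos: [0.5823, 0.2183, 0.0105]
eef_rot: [3.142, 0.0, 0.994]
force: [-0.2, -0.5, 1.3]
grip_width: 0.016
grip_force: 6.2
```

The grip is right in width (16 mm), but the tips sit high (z 10.5 mm). I'll open, go lower and re-grip.

{"fn": "jog_arm", "kwargs": {"motion": [[0,0,0,0,0,0,-0.4],[0,0,0,0,0,0,-0.4],[0,0,0.004,0,0,0,-0.4],[0,0,0.003,0,0,0,-0.4],[0,0,0,0,0,0,-0.4]]}}

```text
time_s: 11.95
ee_pos: [0.5819, 0.2182, 0.0027]
eef_rot: [-3.141, 0.001, 0.994]
force: [0.1, -0.4, 0.5]
grip_width: 0.0283
grip_force: 0.0
```

{"fn": "jog_arm", "kwargs": {"motion": [[0,0,0,0,0,0,-0.6],[0,0,0,0,0,0,-0.75],[0,0,0,0,0,0,-1],[0,0,0,0,0,0,-1],[0,0,0,0,0,0,-1]]}}

```text
time_s: 12.45
ee_pos: [0.5823, 0.2183, 0.0035]
eef_rot: [3.142, -0.0, 0.994]
force: [0.2, -0.4, 0.4]
grip_width: 0.0164
grip_force: 5.7
```

Gripped at 16.4 mm with 5.7 N. I'll lift, carry over the tray at about (0.578,-0.155), then turn the tool to the case axes.

{"fn": "jog_arm", "kwargs": {"motion": [[0,0,-0.02,0,0,0,-1],[0,0,-0.045,0,0,0,-1],[0,0,-0.045,0,0,0,-1],[0,0,-0.045,0,0,0,-1],[0,0,-0.045,0,0,0,-1]]}}

```text
time_s: 12.95
ee_pos: [0.582, 0.2182, 0.2055]
eef_rot: [3.141, -0.0, 0.994]
force: [0.3, -0.2, -0.5]
grip_width: 0.0163
grip_force: 5.7
```

{"fn": "jog_arm", "kwargs": {"motion": [[-0.02,0.0125,0,0,0,0,-1],[-0.035,0.022,0,0,0,0,-1],[-0.035,0.022,0,0,0,0,-1],[-0.035,0.022,0,0,0,0,-1],[-0.035,0.022,0,0,0,0,-1]]}}

```text
time_s: 13.45
ee_pos: [0.5789, 0.0278, 0.2036]
eef_rot: [3.141, -0.0, 0.994]
force: [0.7, 0.2, 0.5]
grip_width: 0.0164
grip_force: 5.7
```

{"fn": "jog_arm", "kwargs": {"motion": [[-0.035,0.022,0,0,0,0,-1],[-0.035,0.022,0,0,0,0,-1],[-0.035,0.022,0,0,0,0,-1],[-0.035,0.022,0,0,0,0,-1],[-0.015,0.01,0,0,0,0,-1]]}}

```text
time_s: 13.95
ee_pos: [0.5763, -0.157, 0.2034]
eef_rot: [3.141, 0.0, 0.991]
force: [0.6, 0.9, -0.3]
grip_width: 0.0166
grip_force: 5.7
```

{"fn": "jog_arm", "kwargs": {"motion": [[0,0,0,0,0,0.14,-1],[0,0,0,0,0,0.14,-1],[0,0,0,0,0,0.14,-1],[0,0,0,0,0,0.14,-1],[0,0,0,0,0,0.14,-1]]}}

```text
time_s: 14.45
ee_pos: [0.5769, -0.1533, 0.2035]
eef_rot: [-3.141, -0.0, 0.288]
force: [0.3, -0.2, -0.1]
grip_width: 0.0165
grip_force: 5.7
```

{"fn": "jog_arm", "kwargs": {"motion": [[0,0,0,0,0,0.14,-1],[0,0,0,0,0,0.14,-1],[0,0,0,0,0,0.14,-1],[0,0,0,0,0,0.14,-1],[0,0,0,0,0,0.025,-1]]}}

```text
time_s: 14.95
ee_pos: [0.5769, -0.1534, 0.2035]
eef_rot: [-3.141, 0.0, -0.294]
force: [0.3, 0.9, -0.8]
grip_width: 0.0161
grip_force: 5.7
```

{"fn": "jog_arm", "kwargs": {"motion": [[0,0,0,0,0,0,-1]]}}

```text
time_s: 15.05
ee_pos: [0.5769, -0.1536, 0.2035]
eef_rot: [-3.142, -0.0, -0.288]
force: [0.4, 0.9, 0.0]
grip_width: 0.0165
grip_force: 5.7
```

```bash
python3 - <<'E'
from h import *
np.set_printoptions(precision=4,suppress=True)
o=ctrl.get_obs();print(o['ee_pos'],o['eef_rot'],o['qpos'],o['grip_width'])
a=snap('wrist','w7');b=snap('side','side7')
cv2.imwrite('pics/c7.png',np.hstack([cv2.resize(a,(400,300))[:,:,::-1],cv2.resize(b[60:250,230:483],(400,300))[:,:,::-1]]))
E
```

```text
[ 0.5769 -0.1536  0.2035] [-3.1416 -0.     -0.2881] [-0.3215  0.4066  1.3821  0.      1.3528  1.5374] 0.01650294189018283
```

View pics/c7.png

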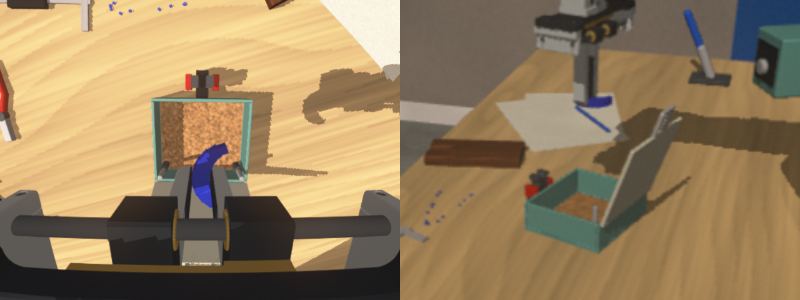

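The crescent is held level over the open case, and the lid is still back. Lowering now.

{"fn": "jog_arm", "kwargs": {"motion": [[0,0,0.04,0,0,0,-1],[0,0,0.04,0,0,0,-1],[0,0,0.04,0,0,0,-1],[0,0,0.04,0,0,0,-1],[0,0,0,0,0,0,-1]]}}

```text
time_s: 15.65
ee_pos: [0.5741, -0.153, 0.0386]
eef_rot: [-3.141, 0.009, -0.289]
force: [0.4, 0.7, -0.3]
grip_width: 0.0165
grip_force: 5.7
```

{"fn": "jog_arm", "kwargs": {"motion": [[0,0,0.01,0,0,0,-1],[0,0,0.01,0,0,0,-1],[0,0,0.008,0,0,0,-1],[0,0,0,0,0,0,-1],[0,0,0,0,0,0,-1]]}}

```text
time_s: 16.15
ee_pos: [0.5771, -0.154, 0.016]
eef_rot: [3.142, -0.001, -0.291]
force: [0.1, -1.1, -0.3]
grip_width: 0.0168
grip_force: 5.7
```

{"fn": "jog_arm", "kwargs": {"motion": [[0,0,0.003,0,0,0,-1],[0,0,0.002,0,0,0,-1],[0,0,0,0,0,0,-1],[0,0,0,0,0,0,-1]]}}

```text
time_s: 16.55
ee_pos: [0.5768, -0.1539, 0.0105]
eef_rot: [3.142, -0.0, -0.291]
force: [0.1, -0.4, 0.1]
grip_width: 0.0165
grip_force: 5.7
```

{"fn": "jog_arm", "kwargs": {"motion": [[0,0,0.001,0,0,0,-1],[0,0,0,0,0,0,-1],[0,0,0,0,0,0,-1]]}}

```text
time_s: 16.85
ee_pos: [0.5768, -0.154, 0.0095]
eef_rot: [3.142, 0.0, -0.291]
force: [-0.2, 0.1, -1.6]
grip_width: 0.0165
grip_force: 5.7
```

{"fn": "jog_arm", "kwargs": {"motion": [[0,0,0.0006,0,0,0,-1],[0,0,0,0,0,0,-1],[0,0,0,0,0,0,-1]]}}

```text
time_s: 17.15
ee_pos: [0.5768, -0.1539, 0.0088]
eef_rot: [3.142, 0.0, -0.291]
force: [0.7, 1.0, 0.5]
grip_width: 0.0165
grip_force: 5.7
```

```bash
python3 -c "
from h import *
for i in range(4):
    ctrl.camera('side'); o=ctrl.get_obs(); print(o['ee_pos'],o['force'],o['time_s'])"
```

```text
[ 0.57680079 -0.15394485  0.0088411 ] [ 0.11786316 -0.02615065 -0.47107536] 17.2
[ 0.5767996  -0.15396387  0.00885657] [ 0.08652283  0.53804317 -0.37475333] 17.25
[ 0.57682221 -0.15395454  0.00887962] [ 0.26605745  0.89499273 -0.75940106] 17.3
[ 0.57678785 -0.15397113  0.00887026] [ 0.36769453 -0.30234099 -1.11170877] 17.35
```

{"fn": "jog_arm", "kwargs": {"motion": [[0,0,0.0007,0,0,0,-1],[0,0,0,0,0,0,-1],[0,0,0,0,0,0,-1]]}}

```text
time_s: 17.65
ee_pos: [0.5769, -0.154, 0.0084]
eef_rot: [3.142, -0.0, -0.291]
force: [-1.9, 0.2, 3.9]
grip_width: 0.0165
grip_force: 5.7
```

```bash
python3 -c "
from h import *
F=[]
for i in range(6):
    ctrl.camera('side'); o=ctrl.get_obs(); F.append(np.r_[o['ee_pos'],o['force']])
print(np.mean(F,0))"
```

```text
[ 0.57690414 -0.15399522  0.00837252 -1.63964458  0.63968417  4.8992316 ]
```

There is a clear contact of about 5 N on the floor. I'll ease off, open slowly and rise.

{"fn": "jog_arm", "kwargs": {"motion": [[0,0,-0.0003,0,0,0,-1],[0,0,0,0,0,0,-0.6],[0,0,0,0,0,0,-0.5],[0,0,0,0,0,0,-0.4],[0,0,0,0,0,0,-0.3]]}}

```text
time_s: 18.45
ee_pos: [0.5767, -0.154, 0.0083]
eef_rot: [3.142, 0.0, -0.291]
force: [-0.0, 1.1, -0.2]
grip_width: 0.0316
grip_force: 0.0
```

{"fn": "jog_arm", "kwargs": {"motion": [[0,0,0,0,0,0,-0.2],[0,0,-0.005,0,0,0,-0.2],[0,0,-0.02,0,0,0,-0.2],[0,0,-0.04,0,0,0,-0.2],[0,0,-0.045,0,0,0,-0.2]]}}

```text
time_s: 18.95
ee_pos: [0.5761, -0.1537, 0.1192]
eef_rot: [-3.142, 0.002, -0.291]
force: [0.6, -0.2, -0.3]
grip_width: 0.0376
grip_force: 0.0
```

{"fn": "jog_arm", "kwargs": {"motion": [[0,0,-0.045,0,0,0,-0.2],[0,0,-0.045,0,0,0,-0.2],[-0.04,0,0,0,0,0,-0.2],[0,0,0,0,0,0,-0.2],[0,0,0,0,0,0,-0.2]]}}

```text
time_s: 19.45
ee_pos: [0.5382, -0.1424, 0.2091]
eef_rot: [3.142, -0.001, -0.291]
force: [0.8, -0.3, 0.4]
grip_width: 0.0376
grip_force: 0.0
```

```bash
python3 - <<'E'
from wax import *
print(ctrl.get_obs()['ee_pos'],ctrl.get_obs()['force'])
np.set_printoptions(precision=4,suppress=True)
C=np.array([.5779,-.1545]);ax=np.array([-.957,.29])
snap('wrist','w8');snap('side','side8');snap('top','top8')
for n in('w8','top8','side8'):
    p=proj(n,[*C,.012])[0]; print(n,'tray px',p)
    try: wax(n,p,.018)
    except Exception as e: print(e)
# lid tip pixel check in side view: open 1.9 position; compare side8 with side4/side7
hinge=C+ax*.078; tip=hinge+ax*.059
print('lid tip expected px side',proj('side8',[*tip,.223]))
a,b=(cv2.imread(f'pics/{x}.png').astype(int) for x in('side7','side8'))
d=abs(a-b).max(2)>40; ys,xs=np.where(d[100:260,300:430]); print('lid region change',len(ys))
I,J=(cv2.imread(f'pics/{x}.png').astype(int) for x in('side0','side8'))
for nm,(x0,x1,y0,y1) in dict(pliers=(195,265,245,275),tweezers=(380,455,258,275),jar=(315,352,338,385)).items(): print(nm,(abs(I-J)[y0:y1,x0:x1].max(2)>40).sum())
E
```

```text
[ 0.5382 -0.1424  0.2091] [ 0.7621 -0.2723  0.3877]
w8 tray px [322.2469 177.4491]
w8 [327.2453 179.3101] size (32.48391342163086, 61.41830062866211) hollow deg -102.18499 width 0.015959102582282697 thick mid [ 0.5759 -0.1529]
top8 tray px [461.739  235.2426]
top8 [272.0312 278.4219] size (44.83197784423828, 22.664058685302734) hollow deg -31.71842 width 0.010983520413145554 thick mid [0.4854 0.2287]
side8 tray px [344.4873 195.4421]
side8 [344.5915 194.2676] size (25.95178985595703, 63.4106330871582) hollow deg 49.442764 width 0.024857302797093608 thick mid [ 0.5793 -0.1511]
lid tip expected px side [[398.1571 128.2606]]
lid region change 1368
pliers 0
tweezers 0
jar 0
```

```bash
python3 - <<'E'
from wax import *
a,b=(cv2.imread(f'pics/{x}.png',0) for x in('side7','side8'))
for (x0,y0,x1,y1) in((360,130,420,190),(375,120,415,150),(335,170,385,215)):
    r=cv2.matchTemplate(b[90:260,290:470],a[y0:y1,x0:x1],cv2.TM_CCOEFF_NORMED);_,v,_,l=cv2.minMaxLoc(r);print(v,l[0]+290-x0,l[1]+90-y0)
print(tri(('w8',327.2,179.3),('side8',344.6,194.3)))
E
```

```text
0.813834011554718 0 0
0.759244441986084 0 0
0.9192355871200562 0 0
[ 0.5765 -0.1586  0.0137]
```

The crescent lies flat on the tray (61 mm across, at floor height). The lid hasn't moved from open, and the pliers, tweezers and jar are unchanged.

```bash
python3 -c "
from station import ctrl
print(ctrl.hand_in())"
```

```text
the job is handed in; nothing more can be done
None
```

The job is handed in: the clasp was pinched open, the lid tipped fully back, and the largest blue wax crescent laid flat on the case floor, with the pliers, tweezers and jar undisturbed (about 20 s used of 67 s).

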